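Stack the cutlery totes and bar the top one

TASK

Two identical stack-nest totes, each holding one rolled set of cutlery, are to go out as a stack. Lift the tote with the pale roll, turn it end for end so that its blue end comes over the plain end of the tote with the dark blue roll, and set it down squarely on that tote, so that it stacks on the shelves instead of nesting; do not let it drop, and leave the lower tote where it stands. Then lay the retaining bar lengthwise over the top tote, resting in the notches of its two end rims, both rolls still lying in their totes and the things round about left alone.

Things in the scene. Friction and masses are not known exactly. Their poses are not given: they have to be found in the camera images.
- bottom_tote: grey open tote holding the dark blue roll: 66 mm wide (x), 277 long (y), 72 high, 0.2 kg. Origin: centre of its underside; y points to its blue end, z up. Blue end: one column in the middle, a shelf either side; plain end: two corner columns, a shelf between. Shelves 64 mm above the underside. Turned half round, an equal tote stands on them, 64 mm up, about 4 mm play; same way round it sinks in.
- top_tote: identical tote (same size, mass and axes) holding the pale roll; it goes on top. The upper 20 mm of its long sides (52 to 72 mm up) is a straight upright band 66 mm wide, to be gripped across in mid length; below it the walls slope in to 49 mm at the foot. Mouth 60 mm wide. Each end rim (135 to 138.5 mm from the origin along y) has a notch at x = 0, 17 mm wide, open above, its sill 64 mm up.
- bottom_tote_blue_end (a point): middle of the outer edge of the bottom tote's blue end, at rim height (138.5 mm along y and 72 mm above its origin)
- top_tote_blue_end (a point): the same point on the top tote's blue end
- blue_roll: dark blue cutlery roll lying lengthwise in the bottom tote, 41 x 222 x 38 mm, 0.17 kg. Origin: centre of its underside
- pale_roll: pale cutlery roll lying lengthwise in the top tote, 42 x 222 x 38 mm, 0.17 kg. Origin: centre of its underside
- bar: steel retaining bar lying on the table, 304 mm long (y), 11 mm wide (x), 12 mm thick, black ends, 0.13 kg, with a red grip block on top in the middle, 14 mm wide (x), 60 mm long (y), reaching from 12 to 36 mm above the underside. Origin: centre of its underside. Either way round will do
- tape_roll: bystander: tape roll lying flat, 98 mm across, 24 mm high; origin at the centre of its underside
- marker_3: bystander: red marker lying down, 130 mm long, 13 mm thick; origin at the centre of its underside
- ramekin_4: bystander: small dip cup, 65 mm across, 37 mm high; origin at the centre of its underside

How it is judged:
By the outcome, as a careful person would: the job done as asked, in the order asked, and still so for the second after the job is handed in, with the robot touching nothing.
It also fails if it takes over 72 s, if anything falls off the work surface, if the arm or the gripper's body presses on something with over 40 N, if the wrist force passes 120 N, or if a joint passes its speed limit or range.

ROBOT

A 6-joint arm with a two-finger parallel gripper is mounted at the origin on a cart in front of the work surface, level with it; the furniture and walls round the work are solid. World frame = base frame: x ahead of the robot, y to its left, z up, the work surface at z = 0. Lengths are in m, angles in rad, forces in N, time in s.
With the tool pointing down it reaches from about 0.35 to 0.875 m from the base axis. Payload 4.2 kg.
Tool frame: the origin (TCP) lies at the very end of the fingers, on their centre line; the grasp point (between the pads) lies 19 mm behind it; x points along the fingers, y is the direction in which the jaws open and shut, and the axes are right-handed (so a half turn about x gives the same grasp; the last joint's range is limited). The gripper opens to 87 mm and grips with 3 to 60 N. Pads are 19 mm wide; open, the fingers measure 117 mm over their backs; the gripper's body (75 mm by 190 mm) begins 51 mm behind the grasp point.
Start: joints at [-0.911, 0.385, 0.008, 0, -1.194, -0.259], TCP at [0.244, -0.575, 0.223] pointing down, gripper open.
Joint ranges: [-3.14, 3.14], [-1.21, 2.06], [-1.07, 1.41], [-3.16, 2.05], [-2.99, -0.16], [-3.1, 3.1]. Speed limits (rad/s): [2.79, 2.79, 3.14, 3.14, 3.14, 3.14].

INTERFACE

Orientations are given as a unit quaternion [w, x, y, z].
In Python, from cell import r, optics, workorder gives the robot as it stands. The module is installed in compiled form; this text tells all that it offers.
- The arm moves only by the tool play_rows, never from a script. Its argument "motion" is a list of rows, each a list of 7 numbers: the shift along the tool's x, y, z in mm, then the turn, a rotation vector about the tool's x, y, z in rad, then the opening in per cent of the stroke, from 0 (shut) to 100 (fully open). A call has 1 to 20 rows; each row shifts and turns the commanded pose from where the row before left it, along the tool's axes as they then stand; what a row does not reach is not made up. A row lasts 1/10 s, in which the tool goes at most 50 mm and 8.59 degrees, less where a joint would pass 70% of its speed; a pose out of reach is approached as far as the arm can. A call with a gripper value outside its range is refused whole. The fingers move at their own pace and stop on an object; the grip force is fixed at half the most. Time passes only in rows, so rows that do not move let the fingers close. It gives the time, the measured TCP pose, the force and the opening at its end, in the units of the state.
- r.read_state(): the state, without advancing time (a new reading comes with each control period).
- optics.camera(name): name is "scene" or "top" or "wrist"; returns a dict with "frame" (400x640x3 uint8, red, green, blue), "depth" (400x640 float32, m along the optical axis (not along the pixel's ray), 0 where there is no reading), "intrinsics" (3x3 intrinsics, pixels), "distortion" ([k1, k2, p1, p2, k3] as OpenCV has them; the pictures are not rectified), "view" (4x4, takes a point from world to camera coordinates). Camera axes: x right, y down, z forward; pixel columns grow to the right and rows downward; lengths in m; the calibration is good to about 2 mm. A picture is of the moment at which its call begins.
- workorder.close_job(): hands the job in, once; it reports no verdict.
The state is a dict: "t": time; "q": joint angles; "dq": joint speeds; "tau": joint torques, N m; "tcp_pos": TCP position; "tool_rot": TCP orientation; "contact_force": force on the tool from outside, world axes, zero at the start; "torque": the same for the moment, N m; "gripper_width": finger opening in m.
Only numpy, scipy, OpenCV 4.12 (cv2) and the standard library are available. Lean on these libraries where they do the work, as an engineer would, in place of code of your own. Each camera call takes 0.05 s, during which the arm holds its last target. There are 200 camera calls.

## Working session

There is one attempt and no reset: what is moved stays moved. The work goes in short steps, Python scripts to look and compute and a tool call to move; the robot and the scene stay as the last step left them, time stands still between calls to the robot, and variables do not carry over. Pictures are saved under pics/ and viewed, about 8 in all and at most 12, crops included, and the job is handed in when it is done.

Besides the shell and the picture viewer there is one more tool, called as name(argument=value, ...), one argument or row to a line, values as JSON. play_rows: Moves the arm, as the interface text tells. Its arguments: {"type":"object","properties":{"motion":{"type":"array"}},"required":["motion"]}

```bash
mkdir -p pics
cat > h.py <<'E'
import numpy as np, cv2
from cell import r, optics, workorder
def cam(n): return optics.camera(n)
def save(c,f): cv2.imwrite('pics/'+f,cv2.cvtColor(c['frame'],cv2.COLOR_RGB2BGR))
def cloud(c):
    K,D,V=np.array(c['intrinsics']),np.array(c['distortion']),np.array(c['view'])
    h,w=c['depth'].shape
    u,v=np.meshgrid(np.arange(w,dtype=float),np.arange(h,dtype=float))
    n=cv2.undistortPoints(np.stack([u.ravel(),v.ravel()],1)[:,None],K,D)[:,0].reshape(h,w,2)
    z=c['depth'][...,None]
    P=np.concatenate([n*z,z],2)
    P=(P-V[:3,3])@V[:3,:3]
    P[c['depth']<=0]=np.nan
    return P
E
python3 - <<'E'
from h import *
s=r.read_state()
for k,v in s.items(): print(k,np.round(v,4))
for n in('scene','top'):
    c=cam(n); save(c,n+'0.png'); V=np.array(c['view']); print(n,-V[:3,:3].T@V[:3,3], V[:3,:3].round(2).tolist())
    np.savez('/tmp/%s0.npz'%n,**{k:np.array(v) for k,v in c.items()})
E
```

```text
t 0.0
q [-9.114e-01  3.855e-01  6.600e-03 -5.000e-04 -1.194e+00 -2.586e-01]
dq [-0.0027 -0.0006 -0.0011  0.001  -0.0005 -0.0005]
tau [ 6.00000e-04 -3.90665e+01  1.87404e+01  4.22030e+00  1.10000e-02
 -2.00000e-04]
tcp_pos [ 0.2436 -0.5749  0.2215]
tool_rot [ 0.6928 -0.1399  0.6931  0.1414]
contact_force [0.5814 0.7048 0.5475]
torque [-0.0151  0.0486  0.0066]
gripper_width 0.0871
scene [-0.40828052 -0.93684921  0.95667889] [[0.73, -0.68, 0.01], [-0.36, -0.4, -0.84], [0.58, 0.61, -0.54]]
top [0.38437402 0.05420488 1.31672833] [[-0.03, -1.0, -0.02], [-0.99, 0.03, -0.11], [0.11, 0.01, -0.99]]
```

View pics/top0.png

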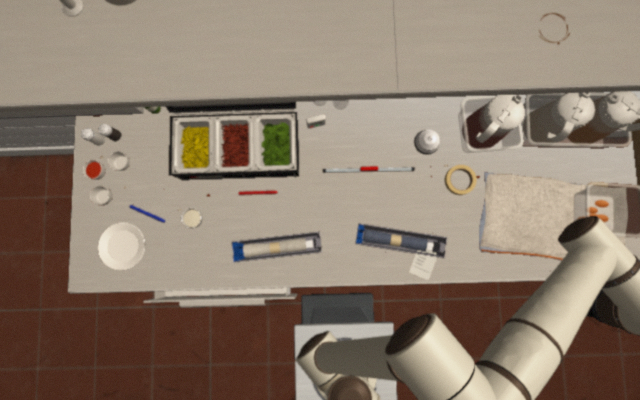

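View pics/scene0.png

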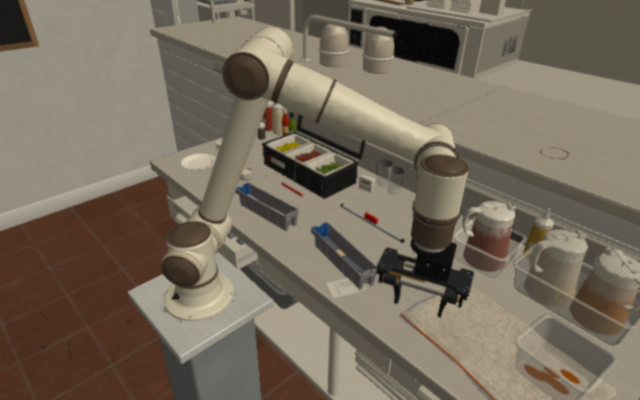

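The top picture shows the pale tote at about (277,247), with its blue end at left (237,250). The dark tote is at (401,241), with its blue end at left (360,235), and the bar is at (368,169). The scene view agrees. Next I'll measure poses from the depth.

```bash
cat >> h.py <<'E'
def rect(P2):
    (c,(a,b),t)=cv2.minAreaRect(P2.astype(np.float32)); 
    if a<b: a,b,t=b,a,t+90
    return np.array(c),a,b,(t+90)%180-90
E
python3 - <<'E'
from h import *
c=dict(np.load('/tmp/top0.npz')); P=cloud(c); Z=P[...,2]
f=c['frame']; hsv=cv2.cvtColor(f,cv2.COLOR_RGB2HSV)
print('table z',np.nanmedian(Z[200:220,300:340]))
for n,(u0,u1,v0,v1) in dict(pale=(222,332,225,270),dark=(348,455,218,262),bar=(315,422,160,178)).items():
    w=np.zeros(Z.shape,bool); w[v0:v1,u0:u1]=1
    if n=='bar':
        g=P[...,2]; dk=w&(hsv[...,2]<90); rd=w&(hsv[...,0]<8)&(hsv[...,1]>140)
        print('bar red',np.nanmean(P[rd],0),rd.sum()); 
        m=w&(Z>0.006)
    else:
        m=w&(Z>0.03)
        b=w&(hsv[...,0]>100)&(hsv[...,0]<120)&(hsv[...,1]>170)&(hsv[...,2]>90)
        print(n,'blue',np.nanmean(P[b],0),b.sum())
    q=P[m]; print(n,m.sum(),'zmax',np.percentile(q[:,2],[50,90,99]),rect(q[:,:2]))
    hi=w&(Z>0.06); print('  rim',hi.sum(), rect(P[hi][:,:2]) if hi.sum()>5 else '')
E
```

```text
table z 0.0005926671404445475
pale blue [0.38885756 0.33218657 0.03969978] 113
pale 1298 zmax [0.04038572 0.07160596 0.07602945] (array([0.39881879, 0.20476344]), 0.2765882909297943, 0.06602266430854797, -85.09518671035767)
  rim 378 (array([0.39881879, 0.20476344]), 0.2765882909297943, 0.06602266430854797, -85.09518671035767)
dark blue [ 0.43171143 -0.06017509  0.0378713 ] 49
dark 1344 zmax [0.04092829 0.07164635 0.07607643] (array([ 0.407123  , -0.18419194]), 0.2791636884212494, 0.06613653153181076, 79.22029113769531)
  rim 398 (array([ 0.4071143 , -0.18423766]), 0.2790706157684326, 0.06613653153181076, 79.22029113769531)
bar red [ 0.64555293 -0.0993385   0.03365106] 70
bar 388 zmax [0.01220399 0.03484873 0.03945966] (array([ 0.65137857, -0.08710042]), 0.33024877309799194, 0.05828571692109108, 88.34526062011719)
  rim 0
```

```bash
cat >> h.py <<'E'
from scipy.spatial.transform import Rotation as Rn
def pose():
    s=r.read_state(); w,x,y,z=s['tool_rot']; R=Rn.from_quat([x,y,z,w]); return s,np.array(s['tcp_pos']),R
def down(yaw):  # yaw (deg) of tool y, tool x down
    a=np.radians(yaw); return Rn.from_matrix(np.array([[0,np.cos(a),np.sin(a)],[0,np.sin(a),-np.cos(a)],[-1,0,0]]))
def yawof(R): m=R.as_matrix(); return np.degrees(np.arctan2(m[1,1],m[0,1]))
def go(p,yaw):
    s,p0,R=pose()
    print('now',p0.round(4),'yaw',yawof(R).round(2),'tilt',R.as_matrix()[:,0].round(4),'q',np.round(s['q'],3),'t',round(s['t'],2),'w',round(s['gripper_width'],4),'F',np.round(s['contact_force'],1))
    print('shift mm (present axes)',(R.inv().apply(np.array(p)-p0)*1000).round(1),'| turn',(R.inv()*down(yaw)).as_rotvec().round(4),
      '| shift mm (after turn)',(down(yaw).inv().apply(np.array(p)-p0)*1000).round(1))
E
python3 - <<'E'
from h import *
go([.44,-.25,.24],184.9-360)
go([.44,-.25,.24],112.9)
E
```

```text
now [ 0.2437 -0.575   0.2216] yaw 112.95 tilt [-8.0e-04  1.7e-03 -1.0e+00] q [-0.911  0.385  0.007 -0.    -1.194 -0.259] t 0.1 w 0.0872 F [-0.4  0.3 -0.2]
shift mm (present axes) [-18.  222.7 307.5] | turn [-1.2557e+00  1.1000e-03 -1.7000e-03] | shift mm (after turn) [ -18.4 -223.4  307. ]
now [ 0.2437 -0.575   0.2216] yaw 112.95 tilt [-8.0e-04  1.7e-03 -1.0e+00] q [-0.911  0.385  0.007 -0.    -1.194 -0.259] t 0.1 w 0.0872 F [-0.4  0.3 -0.2]
shift mm (present axes) [-18.  222.7 307.5] | turn [ 0.001  -0.0001 -0.0019] | shift mm (after turn) [-18.4 223.  307.3]
```

play_rows(
  motion=[
    [-2, 22, 31, 0, 0, 0, 100],
    [-2, 22, 31, 0, 0, 0, 100],
    [-2, 22, 31, 0, 0, 0, 100],
    [-2, 22, 31, 0, 0, 0, 100],
    [-2, 22, 31, 0, 0, 0, 100],
    [-2, 22, 31, 0, 0, 0, 100],
    [-2, 22, 31, 0, 0, 0, 100],
    [-2, 22, 31, 0, 0, 0, 100],
    [-2, 22, 31, 0, 0, 0, 100],
    [-2, 22, 31, 0, 0, 0, 100],
    [0, 0, 0, -0.14, 0, 0, 100],
    [0, 0, 0, -0.14, 0, 0, 100],
    [0, 0, 0, -0.14, 0, 0, 100],
    [0, 0, 0, -0.14, 0, 0, 100],
    [0, 0, 0, -0.14, 0, 0, 100],
    [0, 0, 0, -0.14, 0, 0, 100],
    [0, 0, 0, -0.14, 0, 0, 100],
    [0, 0, 0, -0.14, 0, 0, 100],
    [0, 0, 0, -0.136, 0, 0, 100],
    [0, 0, 0, 0, 0, 0, 100],
  ],
)

```text
t: 2.1
tcp_pos: [0.4432, -0.2518, 0.2421]
tool_rot: [0.478, -0.521, 0.478, 0.521]
contact_force: [-0.6, -0.6, -0.4]
gripper_width: 0.0872
```

Run:
```python
from h import *
go([.3988,.2048,.24],184.9)
```

```text
now [ 0.4432 -0.2518  0.2421] yaw -175.09 tilt [-8.e-04  4.e-04 -1.e+00] q [-0.198  0.174 -0.237 -0.    -1.161  0.284] t 2.1 w 0.0872 F [-0.6 -0.6 -0.4]
shift mm (present axes) [  2.4   5.1 458.7] | turn [ 0.0002  0.0005 -0.0008] | shift mm (after turn) [  2.1   5.2 458.7]
```

play_rows(
  motion=[
    [0, 0.5, 40, 0, 0, 0, 100],
    [0, 0.5, 40, 0, 0, 0, 100],
    [0, 0.5, 40, 0, 0, 0, 100],
    [0, 0.5, 40, 0, 0, 0, 100],
    [0, 0.5, 40, 0, 0, 0, 100],
    [0, 0.5, 40, 0, 0, 0, 100],
    [0, 0.5, 40, 0, 0, 0, 100],
    [0, 0.5, 40, 0, 0, 0, 100],
    [0, 0.5, 40, 0, 0, 0, 100],
    [0, 0.5, 40, 0, 0, 0, 100],
    [0, 0, 40, 0, 0, 0, 100],
    [0, 0, 18, 0, 0, 0, 100],
    [0, 0, 0, -0.14, 0, 0, 100],
    [0, 0, 0, -0.14, 0, 0, 100],
    [0, 0, 0, -0.14, 0, 0, 100],
    [0, 0, 0, -0.14, 0, 0, 100],
    [0, 0, 0, -0.14, 0, 0, 100],
    [0, 0, 0, -0.14, 0, 0, 100],
    [0, 0, 0, -0.14, 0, 0, 100],
    [0, 0, 0, -0.14, 0, 0, 100],
  ],
)

```text
t: 4.1
tcp_pos: [0.3989, 0.2038, 0.2423]
tool_rot: [0.127, -0.695, 0.128, 0.696]
contact_force: [-0.1, -0.1, -0.7]
gripper_width: 0.087
```

play_rows(
  motion=[
    [0, 0, 0, -0.14, 0, 0, 100],
    [0, 0, 0, -0.14, 0, 0, 100],
    [0, 0, 0, -0.14, 0, 0, 100],
    [0, 0, 0, -0.14, 0, 0, 100],
    [0, 0, 0, -0.14, 0, 0, 100],
    [0, 0, 0, -0.14, 0, 0, 100],
    [0, 0, 0, -0.14, 0, 0, 100],
    [0, 0, 0, -0.14, 0, 0, 100],
    [0, 0, 0, -0.14, 0, 0, 100],
    [0, 0, 0, -0.14, 0, 0, 100],
    [0, 0, 0, -0.14, 0, 0, 100],
    [0, 0, 0, -0.14, 0, 0, 100],
    [0, 0, 0, -0.14, 0, 0, 100],
    [0, 0, 0, -0.14, 0, 0, 100],
    [0, 0, 0, -0.06, 0, 0, 100],
    [0, 0, 0, 0, 0, 0, 100],
  ],
)

```text
t: 5.7
tcp_pos: [0.399, 0.2038, 0.2424]
tool_rot: [0.52, 0.479, 0.52, -0.479]
contact_force: [0.5, 0.7, -0.2]
gripper_width: 0.0871
```

Run:
```python
from h import *
go([.3988,.2048,.043],4.9)
c=cam('wrist'); save(c,'w1.png'); P=cloud(c); Z=P[...,2]; hsv=cv2.cvtColor(c['frame'],cv2.COLOR_RGB2HSV)
V=np.array(c['view']); print(-V[:3,:3].T@V[:3,3])
m=(Z>.064)&(Z<.082)&(np.hypot(P[...,0]-.3988,P[...,1]-.2048)<.17)
print(m.sum(),np.nanpercentile(Z[m],[5,50,95]),rect(P[m][:,:2]))
c=cam('top'); P=cloud(c); Z=P[...,2]
np.savez('/tmp/top1.npz',**{k:np.array(v) for k,v in c.items()})
```

```text
now [0.399  0.2038 0.2424] yaw 4.67 tilt [-4.e-04 -3.e-04 -1.e+00] q [ 0.837  0.062 -0.367 -0.    -1.142  2.386] t 5.7 w 0.0871 F [ 0.5  0.7 -0.2]
shift mm (present axes) [199.4  -0.   -1.1] | turn [-0.0041  0.0002  0.0004] | shift mm (after turn) [ 1.994e+02 -1.000e-01 -1.000e+00]
[0.39285879 0.28885746 0.40476801]
2589 [0.06424148 0.07126034 0.07325655] (array([0.40353632, 0.20467997]), 0.273877888917923, 0.06677665561437607, -85.23741436004639)
```

View pics/w1.png

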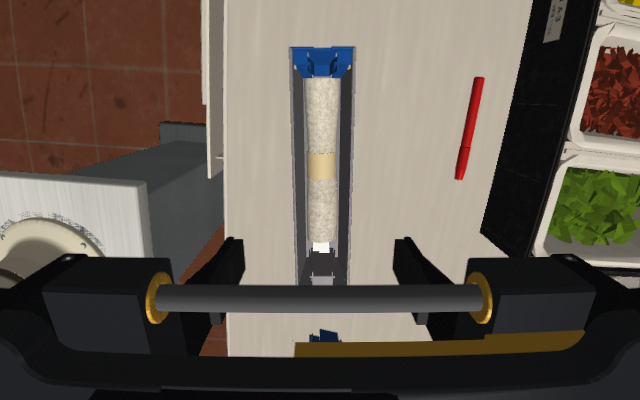

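The wrist view shows the pale tote between the open jaws, with its blue end at the top (322,60). Its rim measures 274 x 67 mm. In x it disagrees with the top view by 4.7 mm. I'll grip midway between the two, since the jaws self-centre, and the held tote will then calibrate the cameras.

play_rows(
  motion=[
    [30, 2, -1, -0.003, 0, 0, 100],
    [40, 0, 0, 0, 0, 0, 100],
    [40, 0, 0, 0, 0, 0, 100],
    [30, 0, 0, 0, 0, 0, 100],
    [25, 0, 0, 0, 0, 0, 100],
    [20, 0, 0, 0, 0, 0, 100],
    [10, 0, 0, 0, 0, 0, 100],
    [4, 0, 0, 0, 0, 0, 100],
    [0, 0, 0, 0, 0, 0, 100],
    [0, 0, 0, 0, 0, 0, 85],
    [0, 0, 0, 0, 0, 0, 75],
    [0, 0, 0, 0, 0, 0, 70],
    [0, 0, 0, 0, 0, 0, 60],
    [0, 0, 0, 0, 0, 0, 60],
    [0, 0, 0, 0, 0, 0, 60],
    [0, 0, 0, 0, 0, 0, 60],
    [0, 0, 0, 0, 0, 0, 60],
  ],
)

```text
t: 7.5
tcp_pos: [0.4018, 0.2057, 0.0443]
tool_rot: [0.522, 0.478, 0.521, -0.477]
contact_force: [1.3, -1.0, 5.9]
gripper_width: 0.0659
```

Run:
```python
from h import *
go([.3988,.2048,.043],4.9)
```

```text
now [0.4018 0.2057 0.0443] yaw 5.04 tilt [ 0.0016  0.0012 -1.    ] q [ 8.350e-01  3.230e-01 -6.370e-01  1.000e-03 -6.090e-01  2.394e+00] t 7.5 w 0.0659 F [ 1.3 -1.   5.9]
shift mm (present axes) [ 1.2 -3.1  0.7] | turn [ 0.0024 -0.001  -0.0017] | shift mm (after turn) [ 1.3 -3.1  0.7]
```

play_rows(
  motion=[
    [-2, 0, 0, 0, 0, 0, 60],
    [-4, 0, 0, 0, 0, 0, 60],
    [-8, 0, 0, 0, 0, 0, 60],
    [-15, 0, 0, 0, 0, 0, 60],
    [-22, 0, 0, 0, 0, 0, 60],
    [-25, 0, 0, 0, 0, 0, 60],
    [-25, 0, 0, 0, 0, 0, 60],
    [-25, 0, 0, 0, 0, 0, 60],
    [-25, 0, 0, 0, 0, 0, 60],
    [-20, 0, 0, 0, 0, 0, 60],
    [-12, 0, 0, 0, 0, 0, 60],
    [-6, 0, 0, 0, 0, 0, 60],
    [-2, 0, 0, 0, 0, 0, 60],
    [0, 0, 0, 0, 0, 0, 60],
    [0, 0, 0, 0, 0, 0, 60],
  ],
)

```text
t: 9.0
tcp_pos: [0.4005, 0.2047, 0.2336]
tool_rot: [0.521, 0.477, 0.521, -0.479]
contact_force: [0.4, -0.6, -5.3]
gripper_width: 0.0654
```

```bash
cat >> h.py <<'E'
def held(n,f=None):
    # pose of held tote rim relative to the tool: rim points are 28 mm above tcp
    s,p0,R=pose(); c=cam(n); P=cloud(c)
    if f: save(c,f)
    L=R.inv().apply((np.nan_to_num(P.reshape(-1,3),nan=9)-p0))*1000 # tool frame mm
    m=(L[:,0]>-36)&(L[:,0]<-20)&(abs(L[:,2])<170)&(abs(L[:,1])<60)
    hs=cv2.cvtColor(c['frame'],cv2.COLOR_RGB2HSV).reshape(-1,3)
    b=m&(hs[:,0]>100)&(hs[:,0]<120)&(hs[:,1]>150)&(hs[:,2]>70)
    q=L[m]
    print(n,m.sum(),'x med',np.median(q[:,0]),'z range',np.percentile(q[:,2],[.3,99.7]),'rect zy',rect(q[:,[2,1]]),'blue mean',L[b].mean(0) if b.any() else None)
    for sgn in(-1,1):
        e=m&(sgn*L[:,2]>110)&(sgn*L[:,2]<142)&(abs(L[:,1])<40)
        if e.sum(): print('  end',sgn,e.sum(),'x',np.median(L[e][:,0]).round(1),'y',np.percentile(L[e][:,1],[1,50,99]).round(1),'zext',np.percentile(sgn*L[e][:,2],99.5).round(1))
E
python3 - <<'E'
from h import *
go([.42,.2,.24],5)
held('wrist','w2.png'); held('top')
E
```

```text
now [0.4005 0.2047 0.2336] yaw 4.99 tilt [-0.0018 -0.0013 -1.    ] q [ 0.835  0.074 -0.377 -0.    -1.122  2.394] t 9.0 w 0.0654 F [ 0.4 -0.6 -5.3]
shift mm (present axes) [-6.4 19.   6.4] | turn [-0.0001  0.0012  0.0019] | shift mm (after turn) [-6.4 19.   6.4]
wrist 8740 x med -27.138395394644228 z range [-125.32731497   39.3704007 ] rect zy (array([-40.79206085,   0.70237732]), 169.97325134277344, 89.05218505859375, 0.3071501851081848) blue mean [ -20.54370599    1.78325728 -122.15468914]
  end -1 1577 x -23.6 y [-31.9  13.8  33.6] zext 125.5
top 209 x med -27.001052296363834 z range [-137.55632888  138.91069558] rect zy (array([ 0.723526  , -4.05963135]), 276.71875, 65.97224426269531, 0.1636626422405243) blue mean [ -20.71191212   20.85184904 -134.36337891]
  end -1 18 x -26.5 y [ 9.5 22.2 27.6] zext 137.7
  end 1 88 x -24.9 y [-36.4  -2.8  28.8] zext 138.9
```

play_rows(
  motion=[
    [0, 3, 9, 0, 0, 0, 60],
    [0, 6, 17, 0, 0, 0, 60],
    [0, 8, 24, 0, 0, 0, 60],
    [0, 10, 30, 0, 0, 0, 60],
    [0, 10, 30, 0, 0, 0, 60],
    [0, 10, 30, 0, 0, 0, 60],
    [0, 10, 30, 0, 0, 0, 60],
    [0, 10, 30, 0, 0, 0, 60],
    [0, 10, 30, 0, 0, 0, 60],
    [0, 10, 30, 0, 0, 0, 60],
    [0, 10, 30, 0, 0, 0, 60],
    [0, 10, 30, 0, 0, 0, 60],
    [0, 10, 25, 0, 0, 0, 60],
    [0, 8, 17, 0, 0, 0, 60],
    [0, 4, 10, 0, 0, 0, 60],
    [0, 2, 5, 0, 0, 0, 60],
    [0, 0, 0, 0.03, 0, 0, 60],
    [0, 0, 0, 0.06, 0, 0, 60],
    [0, 0, 0, 0.1, 0, 0, 60],
    [0, 0, 0, 0.124, 0, 0, 60],
  ],
)

```text
t: 11.1
tcp_pos: [0.5601, -0.1312, 0.2349]
tool_rot: [-0.44, -0.556, -0.415, 0.571]
contact_force: [0.2, -0.0, -3.7]
gripper_width: 0.0656
```

play_rows(
  motion=[
    [0, 0, 0, 0.13, 0, 0, 60],
    [0, 0, 0, 0.13, 0, 0, 60],
    [0, 0, 0, 0.13, 0, 0, 60],
    [0, 0, 0, 0.13, 0, 0, 60],
    [0, 0, 0, 0.13, 0, 0, 60],
    [0, 0, 0, 0.13, 0, 0, 60],
    [0, 0, 0, 0.13, 0, 0, 60],
    [0, 0, 0, 0.13, 0, 0, 60],
    [0, 0, 0, 0.13, 0, 0, 60],
    [0, 0, 0, 0.13, 0, 0, 60],
    [0, 0, 0, 0.13, 0, 0, 60],
    [0, 0, 0, 0.13, 0, 0, 60],
    [0, 0, 0, 0.13, 0, 0, 60],
    [0, 0, 0, 0.13, 0, 0, 60],
    [0, 0, 0, 0.13, 0, 0, 60],
    [0, 0, 0, 0.13, 0, 0, 60],
    [0, 0, 0, 0.13, 0, 0, 60],
    [0, 0, 0, 0.13, 0, 0, 60],
    [0, 0, 0, 0.13, 0, 0, 60],
    [0, 0, 0, 0.13, 0, 0, 60],
  ],
)

```text
t: 13.1
tcp_pos: [0.5601, -0.1311, 0.2349]
tool_rot: [-0.418, 0.572, -0.439, -0.552]
contact_force: [0.2, -0.2, -4.6]
gripper_width: 0.0654
```

play_rows(
  motion=[
    [0, 0, 0, 0.13, 0, 0, 60],
    [0, 0, 0, 0.13, 0, 0, 60],
    [0, 0, 0, 0.1, 0, 0, 60],
    [0, 0, 0, 0.08, 0, 0, 60],
    [0, 0, 0, 0.04, 0, 0, 60],
    [0, 0, 0, 0.02, 0, 0, 60],
    [0, 0, 0, 0, 0, 0, 60],
    [0, 0, 0, 0, 0, 0, 60],
  ],
)

```text
t: 13.9
tcp_pos: [0.5604, -0.1317, 0.2348]
tool_rot: [0.545, -0.453, 0.561, 0.428]
contact_force: [0.4, 0.4, -4.6]
gripper_width: 0.0655
```

Run:
```python
from h import *
go([.407,-.184,.24],169.2)
held('wrist','w3.png'); held('top')
c=cam('wrist'); P=cloud(c); Z=P[...,2]
m=(Z>.064)&(Z<.08)&(np.hypot(P[...,0]-.41,P[...,1]+.184)<.165)
vv,uu=np.where(m); print(m.sum(),rect(P[m][:,:2]), uu.min(),uu.max(),vv.min(),vv.max())
np.savez('/tmp/w3.npz',**{k:np.array(v) for k,v in c.items()})
```

```text
now [ 0.5604 -0.1317  0.2348] yaw 167.05 tilt [ 0.0048 -0.041  -0.9991] q [ 0.073  0.285 -0.125  0.045 -1.159 -0.317] t 13.9 w 0.0655 F [ 0.4  0.4 -4.6]
shift mm (present axes) [ -3.8 137.7 -85.5] | turn [-0.0378 -0.0392  0.0132] | shift mm (after turn) [ -5.2 140.8 -80.1]
wrist 8609 x med -27.19867870614053 z range [-123.81578739   41.46092348] rect zy (array([-39.17347336,  -0.60266495]), 170.60693359375, 87.91883850097656, -0.32053375244140625) blue mean [ -20.48322434    1.49098948 -120.77748076]
  end -1 1335 x -24.3 y [-33.3  13.5  32.2] zext 124.2
top 179 x med -26.22238936120583 z range [-134.67659527   81.55064985] rect zy (array([-26.419487  ,   4.50945854]), 216.9424285888672, 66.62744140625, 0.3396686017513275) blue mean [ -21.62220161   -2.27169314 -125.48662932]
  end -1 86 x -24.5 y [-28.4 -10.2  37.2] zext 134.7
3269 (array([ 0.41596445, -0.16702709]), 0.24242068827152252, 0.06765368580818176, 79.08831024169922) 412 489 0 235
```

View pics/w3.png

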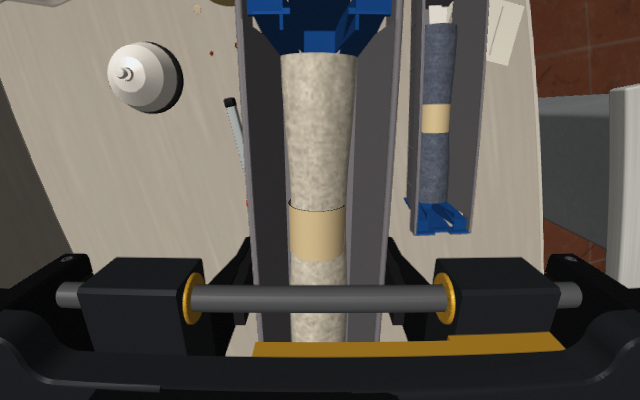

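The held tote is at (320,150) and the dark tote at right (440,120), its plain end cut off at the top edge. The tool tilted 2.4° while turning. I'll level it, raise it and measure again with both ends in view.

play_rows(
  motion=[
    [0, 0, 0, -0.013, -0.013, 0.0045, 60],
    [0, 0, 0, -0.013, -0.013, 0.0045, 60],
    [0, 0, 0, -0.012, -0.013, 0.0042, 60],
    [-10, 0, -2, 0, 0, 0, 60],
    [-20, 0, -6, 0, 0, 0, 60],
    [-25, 0, -6, 0, 0, 0, 60],
    [-20, 0, -6, 0, 0, 0, 60],
    [-10, 0, -2, 0, 0, 0, 60],
    [0, 0, 0, 0, 0, 0, 60],
    [0, 0, 0, 0, 0, 0, 60],
  ],
)

```text
t: 15.05
tcp_pos: [0.5559, -0.1533, 0.3188]
tool_rot: [0.545, -0.45, 0.545, 0.451]
contact_force: [-0.4, -0.9, -4.2]
gripper_width: 0.0657
```

Run:
```python
from h import *
go([.4115,-.184,.24],169.2)
held('wrist','w4.png')
c=cam('wrist'); P=cloud(c); Z=P[...,2]
m=(Z>.062)&(Z<.082)&(np.hypot(P[...,0]-.41,P[...,1]+.184)<.165)
vv,uu=np.where(m); print(m.sum(),np.median(Z[m]),rect(P[m][:,:2]), uu.min(),uu.max(),vv.min(),vv.max())
```

```text
now [ 0.5559 -0.1533  0.3188] yaw 169.15 tilt [-1.7e-03  7.0e-04 -1.0e+00] q [ 1.100e-02  2.520e-01  5.600e-02 -1.000e-03 -1.376e+00 -2.010e-01] t 15.05 w 0.0657 F [-0.4 -0.9 -4.2]
shift mm (present axes) [ 79.  135.9 -57.3] | turn [-0.0008  0.0004 -0.0017] | shift mm (after turn) [ 78.8 136.1 -57.2]
wrist 8609 x med -27.190408875930565 z range [-123.92222557   41.45613501] rect zy (array([-39.61442947,  -0.32228851]), 170.2551727294922, 87.78883361816406, -0.9031448364257812) blue mean [ -20.50000008    1.35703866 -120.80482022]
  end -1 1366 x -23.8 y [-33.3  14.   32.1] zext 124.2
2946 0.06922875669835654 (array([ 0.41275126, -0.18471812]), 0.277490496635437, 0.06752721220254898, 79.3191909790039) 390 459 4 222
```

play_rows(
  motion=[
    [0, 5, -2, 0, 0, 0, 60],
    [0, 12, -5, 0, 0, 0, 60],
    [0, 18, -8, 0, 0, 0, 60],
    [0, 22, -10, 0, 0, 0, 60],
    [0, 22, -10, 0, 0, 0, 60],
    [0, 22, -10, 0, 0, 0, 60],
    [0, 18, -8, 0, 0, 0, 60],
    [0, 11, -4, 0, 0, 0, 60],
    [10, 5, -1.8, 0, 0, 0, 60],
    [25, 0, 0, 0, 0, 0, 60],
    [30, 0, 0, 0, 0, 0, 60],
    [30, 0, 0, 0, 0, 0, 60],
    [30, 0, 0, 0, 0, 0, 60],
    [25, 0, 0, 0, 0, 0, 60],
    [20, 0, 0, 0, 0, 0, 60],
    [10, 0, 0, 0, 0, 0, 60],
    [5, 0, 0, 0, 0, 0, 60],
    [0, 0, 0, 0, 0, 0, 60],
    [0, 0, 0, 0, 0, 0, 60],
  ],
)

```text
t: 17.05
tcp_pos: [0.4135, -0.1862, 0.1355]
tool_rot: [0.545, -0.451, 0.545, 0.45]
contact_force: [0.3, -0.4, -4.2]
gripper_width: 0.0656
```

Run:
```python
from h import *
go([.4118,-.1856,.1083],169.25)
held('top','t5.png'); held('wrist','w5.png')
c=cam('wrist'); P=cloud(c); Z=P[...,2]
m=(Z>.062)&(Z<.080)&(np.hypot(P[...,0]-.41,P[...,1]+.184)<.165)
print(m.sum(),rect(P[m][:,:2]) if m.sum()>5 else '')
c=cam('top'); P=cloud(c); Z=P[...,2]
m=(Z>.12)&(Z<.16)&(np.hypot(P[...,0]-.41,P[...,1]+.184)<.165)
print('top cam held rim world',m.sum(),rect(P[m][:,:2]))
```

```text
now [ 0.4135 -0.1862  0.1355] yaw 169.19 tilt [ 1.7e-03 -7.0e-04 -1.0e+00] q [-0.062  0.184 -0.524  0.001 -0.862 -0.127] t 17.05 w 0.0656 F [ 0.3 -0.4 -4.2]
shift mm (present axes) [27.2  1.9  0.2] | turn [-0.0011 -0.0004  0.0018] | shift mm (after turn) [27.2  1.8  0.2]
top 34 x med -27.099706824618266 z range [-135.09006631  -89.38109426] rect zy (array([-113.91144562,   34.00314713]), 47.43909454345703, 15.540243148803711, 23.046600341796875) blue mean [ -22.86294032   25.92621352 -128.85453906]
  end -1 25 x -26.2 y [18.2 31.6 37. ] zext 135.1
wrist 8681 x med -27.222065630706663 z range [-124.0071433   41.7006419] rect zy (array([-39.42693329,  -1.03907394]), 170.2670440673828, 87.98490905761719, 0.309784471988678) blue mean [ -20.51604736    3.0917627  -120.82627741]
  end -1 1379 x -23.6 y [-33.4  14.9  32.1] zext 124.2
3 
top cam held rim world 26 (array([ 0.36320692, -0.29532912]), 0.03670714423060417, 0.017506586387753487, 79.29979705810547)
```

play_rows(
  motion=[
    [4, 0.9, 0.1, -0.001, 0, 0, 60],
    [6, 0.9, 0.1, 0, 0, 0, 60],
    [5, 0, 0, 0, 0, 0, 60],
    [3, 0, 0, 0, 0, 0, 60],
    [2, 0, 0, 0, 0, 0, 60],
    [0, 0, 0, 0, 0, 0, 60],
  ],
)

```text
t: 17.85
tcp_pos: [0.4108, -0.1855, 0.1143]
tool_rot: [0.544, -0.451, 0.545, 0.451]
contact_force: [0.1, -0.0, -3.5]
gripper_width: 0.0658
```

Run:
```python
from h import *
go([.4118,-.1856,.1083],169.25)
c=cam('scene'); 
cv2.imwrite('pics/s6.png',cv2.cvtColor(cv2.resize(c['frame'][190:320,270:430],None,fx=5,fy=4.5,interpolation=cv2.INTER_CUBIC),cv2.COLOR_RGB2BGR))
```

```text
now [ 0.4108 -0.1855  0.1143] yaw 169.22 tilt [-1.1e-03 -2.0e-04 -1.0e+00] q [-0.062  0.21  -0.556  0.    -0.806 -0.127] t 17.85 w 0.0658 F [ 0.1 -0.  -3.5]
shift mm (present axes) [ 6.  -1.   0.1] | turn [-0.0005 -0.0004 -0.001 ] | shift mm (after turn) [ 6.  -1.   0.1]
```

View pics/s6.png

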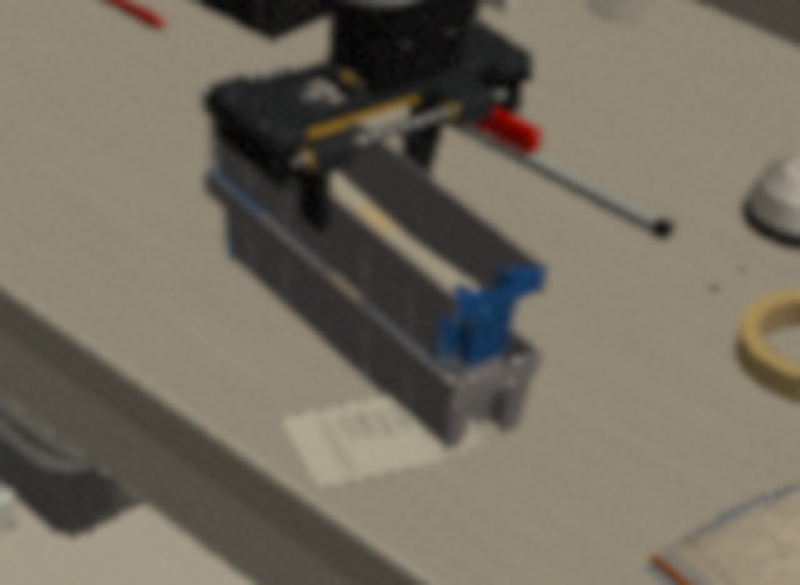

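The blue end of the pale tote sits in line over the plain end of the lower tote at (490,330). It is already about 2 mm inside the lower rim with no force. I'll lower it gently.

play_rows(
  motion=[
    [1.5, -0.5, 0, 0, 0, 0, 60],
    [1.5, -0.5, 0, 0, 0, 0, 60],
    [1, 0, 0, 0, 0, 0, 60],
    [0.5, 0, 0, 0, 0, 0, 60],
    [0.5, 0, 0, 0, 0, 0, 60],
    [0, 0, 0, 0, 0, 0, 60],
    [0, 0, 0, 0, 0, 0, 60],
  ],
)

```text
t: 18.6
tcp_pos: [0.4119, -0.1857, 0.1097]
tool_rot: [0.545, -0.451, 0.545, 0.451]
contact_force: [-0.4, 0.5, -3.2]
gripper_width: 0.0661
```

play_rows(
  motion=[
    [0.5, 0, 0, 0, 0, 0, 60],
    [0.5, 0, 0, 0, 0, 0, 60],
    [0, 0, 0, 0, 0, 0, 60],
    [0, 0, 0, 0, 0, 0, 60],
  ],
)

```text
t: 19.0
tcp_pos: [0.4119, -0.1857, 0.1087]
tool_rot: [0.545, -0.451, 0.545, 0.451]
contact_force: [0.0, -0.0, -5.0]
gripper_width: 0.0662
```

play_rows(
  motion=[
    [0.5, 0, 0, 0, 0, 0, 60],
    [0.5, 0, 0, 0, 0, 0, 60],
    [0, 0, 0, 0, 0, 0, 60],
    [0, 0, 0, 0, 0, 0, 60],
  ],
)

```text
t: 19.4
tcp_pos: [0.4121, -0.1857, 0.1083]
tool_rot: [0.545, -0.451, 0.545, 0.451]
contact_force: [-1.2, 1.5, 4.6]
gripper_width: 0.0657
```

play_rows(
  motion=[
    [0.4, 0, 0, 0, 0, 0, 60],
    [0.3, 0, 0, 0, 0, 0, 60],
    [0, 0, 0, 0, 0, 0, 60],
    [0, 0, 0, 0, 0, 0, 60],
  ],
)

```text
t: 19.8
tcp_pos: [0.4121, -0.1858, 0.1082]
tool_rot: [0.545, -0.451, 0.545, 0.451]
contact_force: [-3.4, 3.3, 10.1]
gripper_width: 0.0655
```

Contact came at TCP z = 0.1083, exactly the stacking height, so it is on the shelves and not nested. I'll ease off and release.

play_rows(
  motion=[
    [-0.5, 0, 0, 0, 0, 0, 60],
    [0, 0, 0, 0, 0, 0, 60],
    [0, 0, 0, 0, 0, 0, 80],
    [0, 0, 0, 0, 0, 0, 90],
    [0, 0, 0, 0, 0, 0, 100],
    [0, 0, 0, 0, 0, 0, 100],
    [0, 0, 0, 0, 0, 0, 100],
    [-3, 0, 0, 0, 0, 0, 100],
    [-8, 0, 0, 0, 0, 0, 100],
    [-15, 0, 0, 0, 0, 0, 100],
    [-30, 0, 0, 0, 0, 0, 100],
    [-40, 0, 0, 0, 0, 0, 100],
    [-40, 0, 0, 0, 0, 0, 100],
    [-30, 0, 0, 0, 0, 0, 100],
    [-12, 0, 0, 0, 0, 0, 100],
    [0, 0, 0, 0, 0, 0, 100],
    [0, 0, 0, 0, 0, 0, 100],
  ],
)

```text
t: 21.5
tcp_pos: [0.4111, -0.1853, 0.2842]
tool_rot: [0.544, -0.45, 0.545, 0.451]
contact_force: [0.8, -0.2, 0.2]
gripper_width: 0.0871
```

Run:
```python
from h import *
c=dict(np.load('/tmp/top1.npz')); P=cloud(c); Z=P[...,2]
w=np.zeros(Z.shape,bool); w[155:180,318:420]=1
m=w&(Z>.006)&(Z<.05); q=P[m]; rx=[]
f=c['frame'];hsv=cv2.cvtColor(f,cv2.COLOR_RGB2HSV)
rd=w&((hsv[...,0]<8)|(hsv[...,0]>172))&(hsv[...,1]>140); print('red',P[rd].mean(0),rect(P[rd][:,:2]))
k=q[(q[:,2]<.02)&(q[:,2]>.008)]; vx,vy,x0,y0=cv2.fitLine(k[:,:2].astype(np.float32),cv2.DIST_HUBER,0,.001,.001).ravel(); print('bar line',np.degrees(np.arctan2(vy,vx)),x0,y0,k[:,1].min(),k[:,1].max())
go([.55,-.10,.25],179)
c=cam('wrist'); save(c,'w7.png'); P=cloud(c); Z=P[...,2]
m=(Z>.126)&(Z<.146)&(np.hypot(P[...,0]-.41,P[...,1]+.184)<.165); print('top tote by wrist',np.median(Z[m]),rect(P[m][:,:2]))
```

```text
red [ 0.64597605 -0.09993031  0.03260787] (array([ 0.65089613, -0.09951757]), 0.05368984863162041, 0.022951409220695496, 88.19657135009766)
bar line 88.9976 0.6458634 -0.09404328 -0.2507419651876405 0.05489827641854072
now [ 0.4111 -0.1853  0.2842] yaw 169.2 tilt [-2.3e-03  8.0e-04 -1.0e+00] q [-6.200e-02  4.000e-02 -2.840e-01 -1.000e-03 -1.249e+00 -1.260e-01] t 21.5 w 0.0871 F [ 0.8 -0.2  0.2]
shift mm (present axes) [  34.  -120.5  109.8] | turn [-0.171   0.0005 -0.0023] | shift mm (after turn) [  34.2 -137.4   87.8]
top tote by wrist 0.13529614113861416 (array([ 0.41162318, -0.19004911]), 0.26029351353645325, 0.06677770614624023, 79.1654281616211)
```

View pics/w7.png

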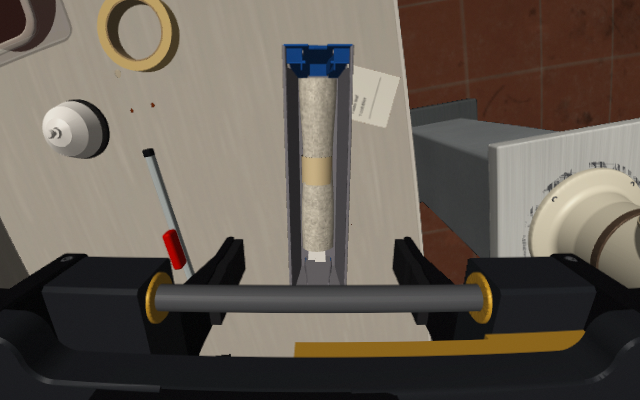

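The wrist view shows the pale tote stacked with its blue end at (318,60), the roll inside it, and the rim at 0.135. The bar is at left (170,220). Next I'll move so that the wrist camera is over the bar.

play_rows(
  motion=[
    [0, 0, 0, -0.086, 0, 0, 100],
    [0, 0, 0, -0.085, 0, 0, 100],
    [4, -15, 11, 0, 0, 0, 100],
    [4, -30, 22, 0, 0, 0, 100],
    [4, -30, 23, 0, 0, 0, 100],
    [4, -30, 23, 0, 0, 0, 100],
    [4, -30, 23, 0, 0, 0, 100],
    [4, -30, 23, 0, 0, 0, 100],
    [4, -30, 23, 0, 0, 0, 100],
    [4, -25, 20, 0, 0, 0, 100],
    [2, -15, 11, 0, 0, 0, 100],
    [0, 0, 0, 0, 0, 0, 100],
    [0, 0, 0, 0, 0, 0, 100],
  ],
)

```text
t: 22.85
tcp_pos: [0.6496, -0.0101, 0.2491]
tool_rot: [0.503, -0.495, 0.506, 0.496]
contact_force: [0.2, -0.4, -0.6]
gripper_width: 0.087
```

Run:
```python
from h import *
go([.649,-.098,.012],179)
c=cam('wrist'); save(c,'w8.png'); P=cloud(c); Z=P[...,2]; hsv=cv2.cvtColor(c['frame'],cv2.COLOR_RGB2HSV)
w=(abs(P[...,0]-.649)<.04)&(abs(P[...,1]+.098)<.2)
rd=w&((hsv[...,0]<8)|(hsv[...,0]>172))&(hsv[...,1]>140)&(Z>.03); print('red',rd.sum(),np.median(Z[rd]),rect(P[rd][:,:2]))
k=P[w&(Z<.018)&(Z>.008)]; vx,vy,x0,y0=cv2.fitLine(k[:,:2].astype(np.float32),cv2.DIST_HUBER,0,.001,.001).ravel(); print('bar line',np.degrees(np.arctan2(vy,vx)),x0,y0,k[:,1].min(),k[:,1].max(),rect(k[:,:2]))
c=cam('top'); P=cloud(c); Z=P[...,2]; save(c,'t8.png')
m=(Z>.126)&(Z<.15)&(np.hypot(P[...,0]-.41,P[...,1]+.184)<.165); print('top tote by top',m.sum(),np.median(Z[m]),rect(P[m][:,:2]))
```

```text
now [ 0.6496 -0.0101  0.2491] yaw 179.01 tilt [-4.1e-03 -9.0e-04 -1.0e+00] q [ 0.233  0.414  0.12  -0.    -1.281 -0.25 ] t 22.85 w 0.087 F [ 0.2 -0.4 -0.6]
shift mm (present axes) [237.2  -1.9 -87.7] | turn [ 0.0002 -0.001  -0.0041] | shift mm (after turn) [237.1  -0.9 -87.9]
red 617 0.03575139971340948 (array([ 0.65174824, -0.09942175]), 0.058297425508499146, 0.01303285825997591, 89.03829956054688)
bar line 89.26378 0.65169597 -0.08422665 -0.20683933342602742 0.05245032635741883 (array([ 0.65202671, -0.07714725]), 0.2593730688095093, 0.010879279114305973, 89.02915954589844)
top tote by top 416 0.13419584932371373 (array([ 0.40818062, -0.18117014]), 0.27788546681404114, 0.0662221908569336, 79.2213363647461)
```

Run:
```python
from h import *
def rimz(c,cx,cy,yaw,z0):
    P=cloud(c); a=np.radians(yaw); u=np.array([np.cos(a),np.sin(a)]); n=np.array([-u[1],u[0]])
    d=P[...,:2]-[cx,cy]; s=d@u; t=d@n; Z=P[...,2]
    m=(abs(Z-z0)<.008)&(abs(s)<.14)&(abs(t)<.036)
    A=np.c_[s[m],t[m],np.ones(m.sum())]; k=np.linalg.lstsq(A,Z[m],rcond=None)[0]; print('slope along,across,mean z',k.round(4),m.sum())
c0=dict(np.load('/tmp/top0.npz')); rimz(c0,.4071,-.1842,79.2,.072); rimz(c0,.3988,.2048,94.9,.072)
c=cam('top'); rimz(c,.4082,-.1812,79.2,.136)
c=cam('scene'); save(c,'s9f.png')
cv2.imwrite('pics/s9.png',cv2.cvtColor(cv2.resize(c['frame'][200:310,290:400],None,fx=7,fy=5.4,interpolation=cv2.INTER_CUBIC),cv2.COLOR_RGB2BGR))
```

```text
slope along,across,mean z [0.0008 0.0048 0.0704] 322
slope along,across,mean z [0.0004 0.0063 0.0707] 303
slope along,across,mean z [0.0045 0.0076 0.1343] 364
```

View pics/s9.png

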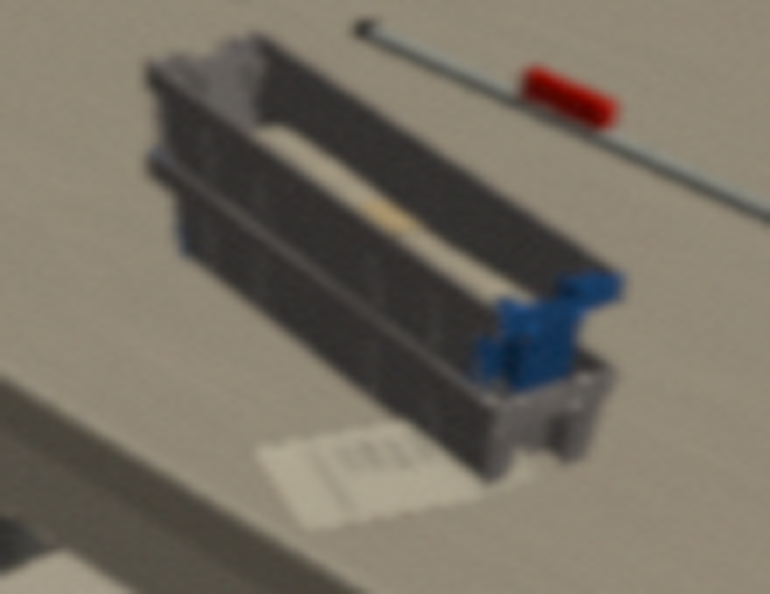

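The stack is level, with its rim 64 mm above the earlier one. The blue column sits on the lower tote's plain end at (540,350), and the lower tote has not moved. Now the bar.

play_rows(
  motion=[
    [5, -1, -10, 0, -0.001, -0.004, 100],
    [10, -1, -20, 0, 0, 0, 100],
    [15, -0.9, -25, 0, 0, 0, 100],
    [30, 0, -20, 0, 0, 0, 100],
    [40, 0, -10, 0, 0, 0, 100],
    [40, 0, -4, 0, 0, 0, 100],
    [35, 0, 0, 0, 0, 0, 100],
    [15, 0, 0, 0, 0, 0, 80],
    [10, 0, 0, 0, 0, 0, 60],
    [0, 0, 0, 0, 0, 0, 45],
    [0, 0, 0, 0, 0, 0, 45],
    [0, 0, 0, 0, 0, 0, 45],
    [0, 0, 0, 0, 0, 0, 45],
  ],
)

```text
t: 24.35
tcp_pos: [0.653, -0.0995, 0.053]
tool_rot: [0.506, -0.497, 0.502, 0.494]
contact_force: [-0.5, -0.3, -0.4]
gripper_width: 0.0466
```

Run:
```python
from h import *
go([.651,-.099,.012],179.05)
```

```text
now [ 0.653  -0.0995  0.053 ] yaw 179.04 tilt [ 6.6e-03  8.0e-04 -1.0e+00] q [ 0.093  0.591 -0.104 -0.    -0.869 -0.11 ] t 24.35 w 0.0466 F [-0.5 -0.3 -0.4]
shift mm (present axes) [41.   2.2  0.4] | turn [-0.0002  0.0009  0.0066] | shift mm (after turn) [41.   2.   0.4]
```

play_rows(
  motion=[
    [12, 1, 0, 0, 0, 0.005, 45],
    [12, 1, 0, 0, 0, 0, 45],
    [10, 0, 0, 0, 0, 0, 45],
    [6, 0, 0, 0, 0, 0, 45],
    [0, 0, 0, 0, 0, 0, 45],
    [0, 0, 0, 0, 0, 0, 45],
  ],
)

```text
t: 24.95
tcp_pos: [0.6502, -0.0996, 0.0111]
tool_rot: [0.504, -0.495, 0.504, 0.496]
contact_force: [-0.1, 0.1, -0.1]
gripper_width: 0.0393
```

Run:
```python
from h import *
go([.651,-.099,.012],179.05)
```

```text
now [ 0.6502 -0.0996  0.0111] yaw 179.03 tilt [-1.5e-03  5.0e-04 -1.0e+00] q [ 0.093  0.641 -0.136 -0.001 -0.795 -0.109] t 24.95 w 0.0393 F [-0.1  0.1 -0.1]
shift mm (present axes) [-0.9 -0.8  0.6] | turn [-0.0003  0.0005 -0.0016] | shift mm (after turn) [-0.9 -0.8  0.6]
```

play_rows(
  motion=[
    [-1, -0.8, 0, 0, 0, 0, 30],
    [0, 0, 0, 0, 0, 0, 10],
    [0, 0, 0, 0, 0, 0, 8],
    [0, 0, 0, 0, 0, 0, 8],
    [0, 0, 0, 0, 0, 0, 8],
    [0, 0, 0, 0, 0, 0, 8],
    [0, 0, 0, 0, 0, 0, 8],
  ],
)

```text
t: 25.65
tcp_pos: [0.6509, -0.0996, 0.0126]
tool_rot: [0.504, -0.495, 0.504, 0.496]
contact_force: [-0.5, 0.5, 2.1]
gripper_width: 0.0138
```

play_rows(
  motion=[
    [-4, 0, 0, 0, 0, 0, 8],
    [-10, 0, 0, 0, 0, 0, 8],
    [-20, 0, 0, 0, 0, 0, 8],
    [-30, 0, 0, 0, 0, 0, 8],
    [-35, 0, 0, 0, 0, 0, 8],
    [-35, 0, 0, 0, 0, 0, 8],
    [-35, 0, 0, 0, 0, 0, 8],
    [-20, 0, 0, 0, 0, 0, 8],
    [-10, 0, 0, 0, 0, 0, 8],
    [0, 0, 0, 0.05, 0, 0, 8],
    [0, 0, 0, 0.07, 0, 0, 8],
    [0, 0, 0, 0.05, 0, 0, 8],
    [0, 0, 0, 0, 0, 0, 8],
  ],
)

```text
t: 26.95
tcp_pos: [0.6504, -0.0996, 0.2102]
tool_rot: [0.544, -0.45, 0.545, 0.452]
contact_force: [-0.1, -0.6, -2.1]
gripper_width: 0.0133
```

Run:
```python
from h import *
go([.4125,-.183,.18],169.2)
```

```text
now [ 0.6504 -0.0996  0.2102] yaw 169.27 tilt [-0.0036  0.0011 -1.    ] q [ 0.093  0.451  0.082 -0.002 -1.205 -0.279] t 26.95 w 0.0133 F [-0.1 -0.6 -2.1]
shift mm (present axes) [  31.   218.1 -126.2] | turn [ 0.0012  0.0004 -0.0037] | shift mm (after turn) [  30.2  218.1 -126.5]
```

play_rows(
  motion=[
    [0, 8, -5, 0, 0, 0, 8],
    [0, 18, -11, 0, 0, 0, 8],
    [0, 28, -16, 0, 0, 0, 8],
    [0, 30, -17, 0, 0, 0, 8],
    [0, 30, -17, 0, 0, 0, 8],
    [0, 30, -17, 0, 0, 0, 8],
    [0, 28, -16, 0, 0, 0, 8],
    [0, 22, -13, 0, 0, 0, 8],
    [0, 16, -9, 0, 0, 0, 8],
    [5, 8, -5, 0, 0, 0, 8],
    [10, 0, 0, 0, 0, 0, 8],
    [10, 0, 0, 0, 0, 0, 8],
    [5, 0, 0, 0, 0, 0, 8],
    [0, 0, 0, 0, 0, 0, 8],
    [0, 0, 0, 0, 0, 0, 8],
  ],
)

```text
t: 28.45
tcp_pos: [0.414, -0.1828, 0.1812]
tool_rot: [0.544, -0.451, 0.545, 0.452]
contact_force: [-0.2, -0.2, -0.7]
gripper_width: 0.0139
```

Run:
```python
from h import *
go([.4125,-.183,.155],169.2)
c=cam('wrist'); save(c,'w10.png'); P=cloud(c); Z=P[...,2]
s,p0,R=pose(); L=R.inv().apply(np.nan_to_num(P.reshape(-1,3),nan=9)-p0).reshape(P.shape)*1000
zb=p0[2]-.0126+.012
hs=cv2.cvtColor(c['frame'],cv2.COLOR_RGB2HSV)
m=(abs(Z-zb)<.006)&(abs(L[...,1])<25)&(L[...,2]<-60)&(L[...,2]>-160)
print('bar in tool',m.sum()); q=L[m]
for a,b in((-160,-140),(-140,-110),(-110,-85)):
    k=q[(q[:,2]>a)&(q[:,2]<b)]; 
    if len(k): print(a,b,'bar y',np.percentile(k[:,1],[2,50,98]).round(1))
m=(abs(Z-.1355)<.006)&(abs(L[...,1])<40)&(L[...,2]<-40)&(L[...,2]>-150); q=L[m]
for a,b in((-145,-130),(-130,-100),(-100,-70)):
    k=q[(q[:,2]>a)&(q[:,2]<b)]; k0=k[k[:,1]<-25]; k1=k[k[:,1]>25]
    print(a,b,'tote edges y',k0[:,1].min().round(1) if len(k0) else None,k1[:,1].max().round(1) if len(k1) else None)
```

```text
now [ 0.414  -0.1828  0.1812] yaw 169.31 tilt [-2.e-03  6.e-04 -1.e+00] q [-0.055  0.129 -0.457 -0.001 -0.987 -0.131] t 28.45 w 0.0139 F [-0.2 -0.2 -0.7]
shift mm (present axes) [26.2  1.4 -0.4] | turn [ 0.002   0.0002 -0.0021] | shift mm (after turn) [26.2  1.5 -0.4]
bar in tool 3338
-140 -110 bar y [-6.1 -0.8  4.8]
-110 -85 bar y [-5.9 -0.8  4.6]
-145 -130 tote edges y -31.7 34.2
-130 -100 tote edges y -31.6 34.8
-100 -70 tote edges y -32.0 34.6
```

View pics/w10.png

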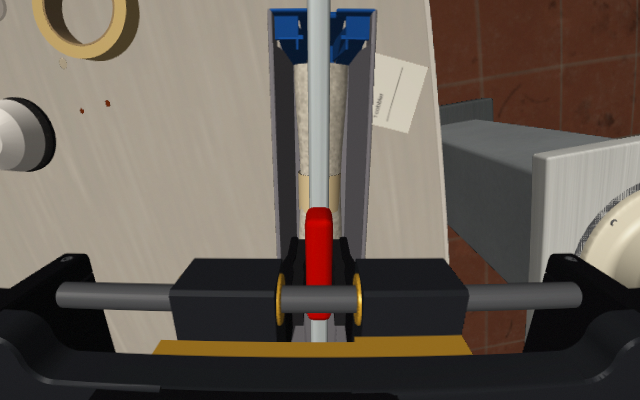

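The wrist view shows the bar at column 319 running parallel to the tote, whose blue end is at (323,35). In tool y the bar is at -0.7 mm and the tote centre at +1.4 mm, so I'll shift +2 and lower.

play_rows(
  motion=[
    [5, 1, 0, 0.002, 0, -0.002, 8],
    [8, 1, 0, 0, 0, 0, 8],
    [8, 0, 0, 0, 0, 0, 8],
    [5, 0, 0, 0, 0, 0, 8],
    [2, 0, 0, 0, 0, 0, 8],
    [0, 0, 0, 0, 0, 0, 8],
  ],
)

```text
t: 29.1
tcp_pos: [0.4113, -0.1826, 0.1532]
tool_rot: [0.545, -0.45, 0.545, 0.451]
contact_force: [0.4, 0.2, -1.6]
gripper_width: 0.0134
```

Run:
```python
from h import *
go([.412,-.183,.1406],169.2)
c=cam('wrist'); save(c,'w11.png'); P=cloud(c); Z=P[...,2]
s,p0,R=pose(); L=R.inv().apply(np.nan_to_num(P.reshape(-1,3),nan=9)-p0).reshape(P.shape)*1000
m=(abs(L[...,1])<7)&(abs(Z-(p0[2]-.0006))<.004)&(L[...,2]<-85)&(L[...,2]>-125); print('bar y',np.percentile(L[m][:,1],[2,50,98]).round(1))
q=L[(abs(Z-.1355)<.004)&(abs(L[...,1])<40)&(abs(L[...,1])>26)&(L[...,2]<-70)&(L[...,2]>-130)]; print('tote y',q[:,1].min(),q[:,1].max())
```

```text
now [ 0.4113 -0.1826  0.1532] yaw 169.17 tilt [-1.e-04  4.e-04 -1.e+00] q [-0.055  0.156 -0.505 -0.    -0.91  -0.134] t 29.1 w 0.0134 F [ 0.4  0.2 -1.6]
shift mm (present axes) [12.6 -0.7 -0.3] | turn [-0.0006  0.0003 -0.0002] | shift mm (after turn) [12.6 -0.7 -0.3]
bar y [-5.9 -0.6  4.8]
tote y -34.71108709496993 31.828324215878105
```

play_rows(
  motion=[
    [4, -0.8, 0, 0, 0, 0, 8],
    [4, 0, 0, 0, 0, 0, 8],
    [2, 0, 0, 0, 0, 0, 8],
    [1, 0, 0, 0, 0, 0, 8],
    [0.5, 0, 0, 0, 0, 0, 8],
    [0, 0, 0, 0, 0, 0, 8],
  ],
)

```text
t: 29.75
tcp_pos: [0.4123, -0.1827, 0.1421]
tool_rot: [0.545, -0.451, 0.545, 0.45]
contact_force: [-0.3, -0.9, -1.4]
gripper_width: 0.0137
```

play_rows(
  motion=[
    [0.5, 0, 0, 0, 0, 0, 8],
    [0.3, 0, 0, 0, 0, 0, 8],
    [0, 0, 0, 0, 0, 0, 8],
    [0, 0, 0, 0, 0, 0, 8],
  ],
)

```text
t: 30.15
tcp_pos: [0.4123, -0.1827, 0.1413]
tool_rot: [0.545, -0.451, 0.545, 0.451]
contact_force: [0.1, 0.3, -1.3]
gripper_width: 0.0134
```

play_rows(
  motion=[
    [0.4, 0, 0, 0, 0, 0, 8],
    [0.3, 0, 0, 0, 0, 0, 8],
    [0, 0, 0, 0, 0, 0, 8],
    [0, 0, 0, 0, 0, 0, 8],
  ],
)

```text
t: 30.55
tcp_pos: [0.4124, -0.1827, 0.1407]
tool_rot: [0.545, -0.451, 0.545, 0.45]
contact_force: [-1.0, 0.1, 0.2]
gripper_width: 0.0138
```

play_rows(
  motion=[
    [0.3, 0, 0, 0, 0, 0, 8],
    [0, 0, 0, 0, 0, 0, 8],
    [0, 0, 0, 0, 0, 0, 8],
  ],
)

```text
t: 30.85
tcp_pos: [0.4125, -0.1828, 0.1406]
tool_rot: [0.545, -0.451, 0.545, 0.45]
contact_force: [-0.6, -0.1, 3.5]
gripper_width: 0.014
```

The bar is seated, with contact at 0.1406 as predicted. I'll open the fingers narrowly, rise, and clear the view.

play_rows(
  motion=[
    [0, 0, 0, 0, 0, 0, 22],
    [0, 0, 0, 0, 0, 0, 28],
    [0, 0, 0, 0, 0, 0, 28],
    [0, 0, 0, 0, 0, 0, 28],
    [-3, 0, 0, 0, 0, 0, 28],
    [-6, 0, 0, 0, 0, 0, 28],
    [-12, 0, 0, 0, 0, 0, 28],
    [-20, 0, 0, 0, 0, 0, 28],
    [-35, 0, 0, 0, 0, 0, 28],
    [-40, 0, 0, 0, 0, 0, 28],
    [-20, -20, 20, 0, 0, 0, 40],
    [0, -40, 20, 0, 0, 0, 50],
    [0, -40, 20, 0, 0, 0, 50],
    [0, -40, 20, 0, 0, 0, 50],
    [0, -40, 20, 0, 0, 0, 50],
    [0, -20, 20, 0, 0, 0, 50],
    [0, 0, 20, 0, 0, 0, 50],
    [0, 0, 0, 0, 0, 0, 50],
  ],
)

```text
t: 32.65
tcp_pos: [0.6358, -0.081, 0.2758]
tool_rot: [0.545, -0.451, 0.544, 0.451]
contact_force: [0.4, 0.3, 0.6]
gripper_width: 0.0434
```

Run:
```python
from h import *
go([.5,0,.25],169.2)
c=cam('top'); P=cloud(c); Z=P[...,2]
near=np.hypot(P[...,0]-.41,P[...,1]+.183)<.17
m=(Z>.126)&(Z<.15)&near; print('all top',rect(P[m][:,:2]),np.median(Z[m]))
hs=cv2.cvtColor(c['frame'],cv2.COLOR_RGB2HSV)
rd=near&((hs[...,0]<8)|(hs[...,0]>172))&(hs[...,1]>140); print('red',rd.sum(),P[rd].mean(0))
t=cv2.resize(c['frame'][205:280,340:465],None,fx=6.4,fy=5,interpolation=cv2.INTER_CUBIC)[:300]
s=cam('scene'); save(s,'s12f.png')
t=cv2.resize(c['frame'][210:265,345:460],(700,300),interpolation=cv2.INTER_CUBIC)
b=cv2.resize(s['frame'][195:310,270:450],(700,300),interpolation=cv2.INTER_CUBIC)
cv2.imwrite('pics/f12.png',cv2.cvtColor(np.vstack([t,b]),cv2.COLOR_RGB2BGR))
# bystanders: change vs first top picture
c0=dict(np.load('/tmp/top0.npz')); d=cv2.absdiff(c0['frame'],c['frame']).max(2)
for n,(u0,u1,v0,v1) in dict(tape=(440,482,160,198),marker=(235,280,185,197),cup=(178,205,207,230)).items(): print(n,d[v0:v1,u0:u1].max(),(d[v0:v1,u0:u1]>60).sum())
```

```text
now [ 0.6358 -0.081   0.2758] yaw 169.3 tilt [-3.e-04  6.e-04 -1.e+00] q [ 1.250e-01  3.840e-01  1.400e-01 -1.000e-03 -1.327e+00 -3.120e-01] t 32.65 w 0.0434 F [0.4 0.3 0.6]
shift mm (present axes) [ 25.9 148.5  54.3] | turn [ 0.0018  0.0005 -0.0004] | shift mm (after turn) [ 25.8 148.6  54.1]
all top (array([ 0.40835389, -0.18065564]), 0.3050948977470398, 0.06623103469610214, 79.21117401123047) 0.13734701947443723
red 91 [ 0.40915947 -0.18129618  0.16167077]
tape 10 0
marker 9 0
cup 9 0
```

View pics/f12.png

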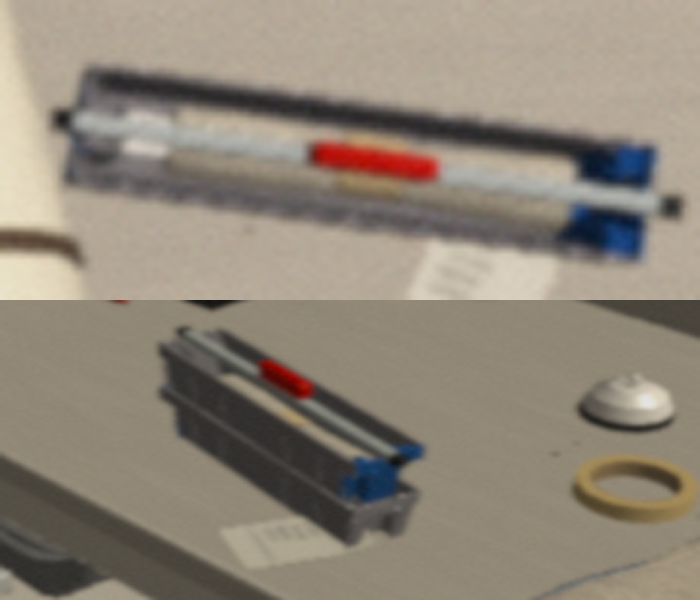

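The bar lies centred in both notches, with black ends at (62,120) and (672,207) in the upper crop and its block at (375,160). The pale roll is in its tote, and the stack is square.

```bash
python3 -c "
from h import *
print(workorder.close_job())"
```

```text
the job is handed in; nothing more can be done
None
```

The job is handed in at about 33 s. The pale-roll tote was turned end for end and stacks on the dark-roll tote, with the retaining bar resting in both end notches.

**Stack:** The tote touched down at the expected height with little force. Its rim is 64 mm above the lower rim, so it is on the shelves and not nested, and its yaw (79.2°) matches the lower tote.

**Bar:** It met the notch sills at the predicted height. The last pictures show it centred, overhanging both ends.

**Rolls:** The pale roll is visible in its tote. The dark roll is hidden under the stack, so I could not see it again after stacking.

**Surroundings:** The tape roll, marker and dip cup did not change between the first and last pictures. The lower tote looked unmoved in the scene view, but I did not re-measure it.

**Disagreements:**
- The top and wrist cameras differed by about 4 to 5 mm in x. I allowed for this using the gripped tote as a reference.
- By the top camera, the upper tote sits about 3 mm further along y than the lower tote first measured. That is probably the tote shifting about 1.5 mm in the grip, plus camera error.
- The upper rim slope read about 1 mm over its length, which I took to be noise.

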